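# Hold the dark box lid at its set opening

## Task

The algae are being kept in the dark box on the bench. Slide its flat bolt back along its guides until it is clear of the lid, then raise the self-closing lid by its bar handle until the lid's pointer is level with the index clip set on the quadrant, and keep holding it still there so that a colleague can dip a probe in under it: finish while still holding the handle. Do not shift the index clip, and leave the pots, the meter and the bottle where they stand.

Things in the scene. Friction and masses are not known exactly. Their poses are not given: they have to be found in the camera images.
- darkbox: Grey light-tight box fixed to the bench, 230 mm (x) by 350 mm (y), top 126 mm above the bench. Origin: centre of its underside; z up, -x its front. Its top is two flush parts: the sprung lid (y -68 to +175 mm, whole x depth, front edge rises) and a fixed deck (y -175 to -70) carrying the slide bolt. Hollow under the lid, with pots inside.
- bolt: Loose flat steel slide bolt on the box top, under straps: bar 14 mm (x) by 143 mm (y) by 6 mm; on it an upright dark round knob, 15 mm diameter, 13 to 37 mm above the bar's underside, on a 10 mm stem. Origin: at the underside, below the knob's axis, 126 mm above the bench. Axes as the box's. Tip 68 mm towards +y, tail 75 mm towards -y. Mass 0.08 to 0.17 kg, slides with light friction.
- bolt_way (a point): Bolt origin's place when fully drawn back: box x = -75, y = -150, z = 126 mm. The bolt starts shot, origin at box y -100 to -107, tip through a strap on the lid (y -57 to -45), locking the lid. It slides only along y (2 mm play) under two deck straps (y -90 to -78 and -172 to -160), all 11 mm high. Clear of the lid once past y = -139; its stem meets the outer strap at y = -155.
- lid (a joint): Angle of the lid, rad: 0 shut, growing as its front edge rises, up to 1.4. A torsion spring closes it: 0.4 N m when shut plus 0.9 N m per rad, besides the weight of 0.43 kg, so lifting and holding takes 4 to 9 N at the handle; let go, it falls shut.
- hinge_mid (a point): Point on the lid's hinge line, which runs along the box's y at the back: at box x = +108, y = +55, z = 126 mm. The handle's bar middle lies straight ahead of it. The handle, pointer and index clip all turn about this line.
- handle_grip (a point): Middle of the round steel bar of the lid's handle: 12 mm diameter, 130 mm long along the box's y, axis 40 mm above the lid's top face (166 mm above the bench when shut), on two posts 57 mm either side, free all round between them. At box x = -85, y = +55 mm when shut, i.e. 193 mm ahead of and 40 mm above the hinge line; turns with the lid.
- pointer_tip (a point): Tip of the white-painted pointer strip on the lid's left (+y) edge, at radius 148 mm from the hinge line, box y = +178 mm; at the hinge's height when the lid is shut. It swings just inside the quadrant's band.
- index (a joint): Angle at which the index clip is set on the quadrant, rad, on the same scale as the lid's angle: the pointer is level with the clip when joint lid equals this. Between 0.35 and 0.70 at the start; held by friction.
- index_mark (a point): Mark of the brass index clip (14 mm wide along the arc, dark thumbscrew) on the quadrant: the point at radius 148 mm from the hinge line, box y = +178 mm, level with the clip's middle, where the pointer tip has to be. The quadrant is an upright aluminium arc band, radius 150 to 172 mm, on the box's +y side, a tick every 5 degrees, up to 270 mm above the bench.
- pot_wide: Bystander: open clear plastic pot, 119 mm across the rim, 70 mm high. Origin: centre of its underside.
- pot_tall: Bystander: open clear plastic pot, 102 mm across the rim, 100 mm high. Origin: centre of its underside.
- meter: Bystander: hand-held meter lying on its back, 165 by 68 by 26 mm. Origin: centre of its underside.
- wash_bottle: Bystander: white plastic bottle, 64 mm diameter, 150 mm high. Origin: centre of its underside.
Not all that is in view belongs to the job. Of the things shaped like the bolt, the steel one is meant.

How it is judged (in metres and radians):
On the way:
1. the bolt is drawn back clear of the lid while the lid is still shut (y of bolt in the frame of darkbox below -0.139 m and value of joint lid below 0.05 rad), for 0.2 s.
At the end, for the whole second after the job is handed in: the lid's pointer tip is within 8 mm (3 degrees) of the index mark, the lid is still (under 0.06 rad/s), the fingers bear on the bar of the handle with more than 2 N, the bolt lies drawn back in its guides clear of the lid and does not bear on it (distance between pointer_tip and index_mark below 0.008 m and velocity of joint lid between -0.06 and 0.06 rad/s and contact force between the fingers and lid_c0 above 2 N and y of bolt in the frame of darkbox below -0.139 m and height (world z) of bolt below 0.132 m and contact force between bolt and lid below 0.3 N); the arm keeps its last pose, push and grip.
It fails at once if the index clip is shifted by more than 6 mm (distance of index_mark from where it was at the start of the episode above 0.006 m).
It fails at once if a pot, the meter or the bottle is moved by more than 20 mm (distance of any of pot_wide, pot_tall, meter, wash_bottle from where it was at the start of the episode above 0.02 m).
It also fails if it takes over 43 s, if anything falls off the work surface, if the arm or the gripper's body presses on something with over 40 N, if the wrist force passes 120 N, or if a joint passes its speed limit or range.

## Robot

A 6-joint arm with a two-finger parallel gripper is mounted at the origin on the work surface. World frame = base frame: x ahead of the robot, y to its left, z up, the work surface at z = 0. Lengths are in mm, angles in rad, forces in N, time in s.
With the tool pointing down it reaches from about 325 to 1000 mm from the base axis. Payload 5.1 kg.
Tool frame: the origin (TCP) lies between the finger pads; the fingertips stand 25 mm ahead of it and the grasp point (between the pads) lies 6 mm ahead of it; z points along the fingers, y is the line along which they close (so a half turn about z gives the same grasp; the last joint's range is limited). The gripper opens to 85 mm and grips with 20 to 120 N. Pads are 22 mm wide; open, the fingers measure 114 mm over their backs; the gripper's body (76 mm by 85 mm) begins 54 mm behind the grasp point. The pads swing forward as they close: fully open they stand 13 mm farther back than shut.
Start: joints at [-1.422, 0.124, 1.65, -0, 1.367, -0.083], TCP at [149.292, -632.611, 256.322] pointing down, gripper open.
Joint ranges: [-2.61, 2.61], [-1.02, 2.33], [0.03, 2.71], [-1.35, 4.49], [0.32, 2.68], [-2.91, 2.91]. Speed limits (rad/s): [2.57, 2.57, 3.14, 3.14, 3.14, 3.14].

## Interface

Orientations are given as a unit quaternion [x, y, z, w].
In Python, from station import observe, get_image, camera_info, hand_in gives the robot as it stands.
- The arm moves only by the shell command python3 -m jog 'ROWS' [OPENING] [FORCE]. ROWS is text: rows parted by semicolons, each of 6 numbers parted by spaces: the shift along the tool's x, y, z in m, then the turn, a rotation vector about the tool's x, y, z in degrees. A call has 1 to 12 rows; each row is the pose to reach, as a shift and turn from the pose commanded when the call began, along the tool's axes at that moment; what a row does not reach only later rows make up. A row lasts 1/10 s, in which the tool goes at most 50 mm and 8.59 degrees, less where a joint would pass 70% of its speed; a pose out of reach is approached as far as the arm can. A call with a gripper value outside its range is refused whole. OPENING is the finger opening in m, from 0 to 0.0854, set as the call begins (- or left out, the last holds). The fingers move at their own pace and stop on an object; FORCE is the grip in N (left out, the last holds). Time passes only in rows, so rows that repeat a pose let the fingers close. It gives the time, the measured TCP pose, the force, the opening and the grip force at its end, in the units of the state.
- observe(): the state, without advancing time (a new reading comes with each control period).
- get_image(name): name is "side" or "top" or "wrist"; returns the picture (420x560x3 uint8, red, green, blue); there is no depth.
- camera_info(name): a dict with "K" (3x3 intrinsics, pixels), "R" (3x3) and "t" (3): a world point X has camera coordinates R X + t. Camera axes: x right, y down, z forward; pixel columns grow to the right and rows downward; lengths in mm; the calibration is good to about 2 mm. A picture is of the moment at which its call begins: read the wrist's pose just before it. camera_info takes no time and is no camera call; for the wrist camera it gives the pose at the moment of the call.
- hand_in(): hands the job in; it is judged then, once.
The state is a dict: "time": time; "qpos": joint angles; "dq": joint speeds; "joint_torque": joint torques, N m; "tcp_pos": TCP position; "eef_rot": TCP orientation; "wrist_force": force on the tool from outside, world axes, zero at the start; "moment": the same for the moment, N m; "grip_width": finger opening in mm; "gripper_force": force on a finger pad.
Only numpy, scipy, OpenCV 4.12 (cv2) and the standard library are available. Lean on these libraries where they do the work, as an engineer would, in place of code of your own. Each camera call takes 0.05 s, during which the arm holds its last target. There are 200 camera calls.

## Working session

There is one attempt and no reset: what is moved stays moved. The work goes in short steps, Python scripts to look and compute and a shell command to move; the robot and the scene stay as the last step left them, time stands still between calls to the robot, and variables do not carry over. Pictures are saved under pics/ and viewed, at most 10 in all, crops included, and the job is handed in when it is done.

```bash
ls; mkdir -p pics; python3 - <<'E'
from station import *
import cv2
s=observe();print(s)
for n in("side","top"):
    cv2.imwrite(f"pics/{n}0.png",get_image(n)[:,:,::-1]);c=camera_info(n);print(n,c)
E
```

```text
pics
{'time': 0.0, 'qpos': array([-1.42164649e+00,  1.24478449e-01,  1.65167230e+00, -2.28416452e-05,
        1.36749672e+00, -8.25679102e-02]), 'dq': array([-0.00019903,  0.00029443,  0.00030457, -0.00048174, -0.00165179,
        0.00058622]), 'joint_torque': array([ 1.59915275e-03, -4.23605990e+01, -3.65453017e+01,  6.21670566e-06,
        6.96968084e-03, -7.28313410e-09]), 'tcp_pos': array([ 149.17552624, -632.07641483,  255.071221  ]), 'eef_rot': array([ 9.93295073e-01,  1.15602086e-01, -4.53741113e-05, -1.02646592e-03]), 'wrist_force': array([-0.49762422,  0.37627636, -0.50303249]), 'moment': array([-0.04079068,  0.01543262, -0.00817632]), 'gripper_force': 0.0, 'grip_width': 85.2465911096032}
side {'K': array([[416.91979018,   0.        , 279.99948759],
       [  0.        , 416.91979018, 209.70450879],
       [  0.        ,   0.        ,   1.        ]]), 'R': array([[-0.66873064, -0.74339063,  0.01302727],
       [-0.56512479,  0.49682638, -0.65863307],
       [ 0.48314936, -0.44781014, -0.75235149]]), 't': array([ 353.01340829,  370.19703776, 1037.72819737])}
top {'K': array([[541.13319245,   0.        , 282.47475377],
       [  0.        , 541.13319245, 206.27479701],
       [  0.        ,   0.        ,   1.        ]]), 'R': array([[ 0.02551073, -0.99943084, -0.0220726 ],
       [-0.98737657, -0.02173806, -0.15689155],
       [ 0.15632244,  0.02579639, -0.98736915]]), 't': array([   8.95028994,  508.38560794, 1448.12170812])}
```

View pics/side0.png

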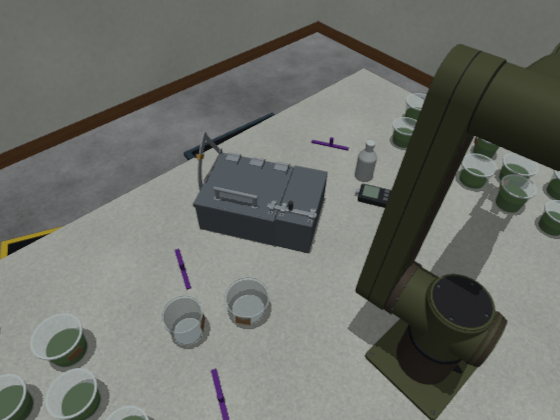

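View pics/top0.png

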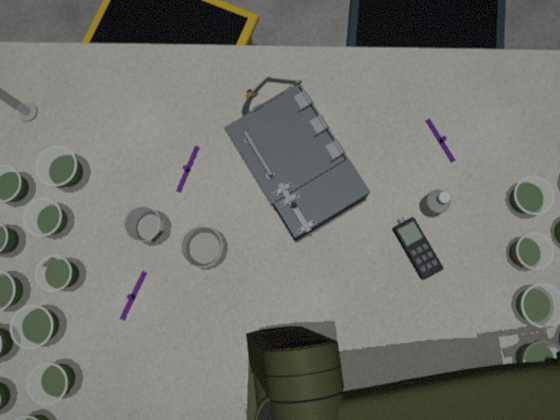

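Top view: box with its top face at about (225,126), (298,85), (368,190), (297,240). The bolt candidates are the steel one on the deck (knob about (284,190)) and the purple decoys at (187,169), (440,140) and (133,296). I choose the steel one and check it in a close crop.

```bash
python3 - <<'E'
import cv2,numpy as np
a=cv2.imread("pics/top0.png")[65:250,210:385];b=cv2.imread("pics/side0.png")[120:255,180:340]
a=cv2.resize(a,(400,int(400*185/175)),interpolation=cv2.INTER_CUBIC)
b=cv2.resize(b,(400,int(400*135/160)),interpolation=cv2.INTER_CUBIC)
c=np.zeros((430,800,3),np.uint8);c[:a.shape[0],:400]=a;c[:b.shape[0],400:]=b
c=np.clip(c.astype(float)*1.5,0,255).astype(np.uint8);cv2.imwrite("pics/crop0.png",c)
E
```

```text
(no output)
```

View pics/crop0.png

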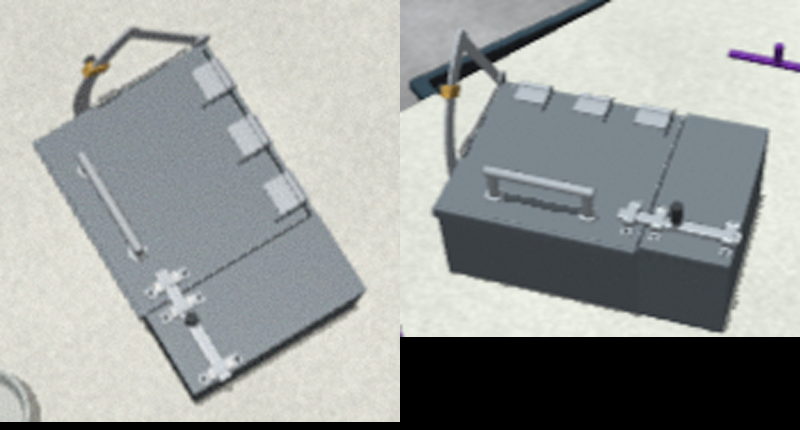

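Crop: the steel bolt lies on the deck, knob at (191,317) left and (677,207) right. The bar handle and the brass clip ((95,67) and (449,91)) are clear. I fit the pose from both views.

```bash
cat > h.py <<'E'
import numpy as np, cv2
from station import *
from scipy.optimize import least_squares
from scipy.spatial.transform import Rotation as Ro
def proj(c,X): 
    p=c["K"]@(c["R"]@np.asarray(X,float)+c["t"]); return p[:2]/p[2]
def b2w(p,X): 
    c,s=np.cos(p[2]),np.sin(p[2]); return np.array([p[0]+c*X[0]-s*X[1],p[1]+s*X[0]+c*X[1],X[2]])
def clip(th,r=161,y=178): return np.array([108-r*np.cos(th),y,126+r*np.sin(th)])
E
python3 - <<'E'
from h import *
T,S=camera_info("top"),camera_info("side")
t=lambda u,v:(T,np.array([u/2.2857+210,v/2.2857+65])); s=lambda u,v:(S,np.array([(u-400)/2.5+180,v/2.5+120]))
L=[((-115,175,126),t(35,143)),((-115,-175,126),t(193,386)),((115,-175,126),t(364,290)),((-115,-69,126),t(140,317)),
((-85,120,166),t(80,155)),((-85,-10,166),t(142,252)),
((-115,175,126),s(434,212)),((-115,-175,126),s(727,266)),((115,-175,126),s(768,129)),((-115,-69,126),s(638,252)),
((-85,120,166),s(485,170)),((-85,-10,166),s(594,191))]
K=[t(191,317),s(677,207)];C=[t(93,68),s(449,91)]
def f(p):
    r=[proj(c,b2w(p,X))-u for X,(c,u) in L]
    r+=[proj(c,b2w(p,(-75,p[3],162)))-u for c,u in K]
    r+=[proj(c,b2w(p,clip(p[4])))-u for c,u in C]
    return np.ravel(r)
q=least_squares(f,[750,0,.5,-103,.5],loss='soft_l1',x_scale=[100,100,1,100,1])
print(q.x,np.degrees(q.x[2])); print(f(q.x).reshape(-1,2).round(1).tolist())
p=q.x
for n,X in(("knob",(-75,p[3],151)),("way",(-75,-150,151)),("grip",(-85,55,166)),("clip",clip(p[4])),("hinge",(108,55,126))):print(n,b2w(p,X).round(1))
E
```

```text
[ 6.22697413e+02 -1.43500402e+01 -9.92957163e-01 -1.03648563e+02
  6.19584213e-01] -56.89225465568425
[[-0.5, -1.3], [-0.1, 3.9], [0.4, -0.7], [1.5, -0.5], [-1.3, 0.2], [-2.1, -0.3], [-0.0, -3.3], [1.3, 0.3], [0.3, -0.5], [-0.2, -2.0], [-0.3, 0.3], [-0.1, 0.9], [-0.7, 0.4], [0.1, -0.4], [0.3, 0.4], [0.8, -0.0]]
knob [494.9  -8.1 151. ]
way [456.1 -33.5 151. ]
grip [622.3  86.9 166. ]
clip [759.2 102.2 219.5]
hinge [727.8 -74.8 126. ]
```

```bash
R='0.530 -0.544 -0.095 0 0 -19.8'; python3 -m jog '0.050 -0.050 -0.095 0 0 0; 0.530 -0.544 -0.095 0 0 -19.8; 0.530 -0.544 -0.095 0 0 -19.8; 0.530 -0.544 -0.095 0 0 -19.8; 0.530 -0.544 -0.095 0 0 -19.8; 0.530 -0.544 -0.095 0 0 -19.8; 0.530 -0.544 -0.095 0 0 -19.8; 0.530 -0.544 -0.095 0 0 -19.8; 0.530 -0.544 -0.095 0 0 -19.8; 0.530 -0.544 -0.095 0 0 -19.8; 0.530 -0.544 -0.095 0 0 -19.8; 0.530 -0.544 -0.095 0 0 -19.8'; python3 -c "
from h import *
s=observe();d=np.array([540,20,350])-s['tcp_pos'];r=Ro.from_quat(s['eef_rot']);print(r.inv().apply(d),r.as_matrix().round(3).tolist(),camera_info('wrist'))"
```

```text
time: 1.3
tcp_pos: [447.4, -134.8, 337.6]
eef_rot: [0.959, 0.285, 0.0, 0.0]
wrist_force: [1.3, -0.8, -0.3]
grip_width: 85.5
gripper_force: 0.0
[162.08410072 -79.12176011 -12.41684369] [[0.838, 0.546, 0.0], [0.546, -0.838, -0.0], [0.0, 0.0, -1.0]] {'K': array([[378.35466313,   0.        , 273.52330823],
       [  0.        , 378.35466313, 207.39101902],
       [  0.        ,   0.        ,   1.        ]]), 'R': array([[ 0.54728361, -0.83694653,  0.00107111],
       [-0.80575566, -0.52654075,  0.27113217],
       [-0.22635915, -0.14924924, -0.96254153]]), 't': array([-357.50648483,  232.81860266,  537.39916288])}
```

```bash
python3 -m jog '0.130 -0.060 -0.030 0 0 0; 0.130 -0.060 -0.030 0 0 0; 0.130 -0.060 -0.030 0 0 0; 0.130 -0.060 -0.030 0 0 0; 0.130 -0.060 -0.030 0 0 0; 0.130 -0.060 -0.030 0 0 0'; python3 -c "
from h import *
w=camera_info('wrist');print(-w['R'].T@w['t'],w);cv2.imwrite('pics/w1.png',cv2.convertScaleAbs(get_image('wrist')[:,:,::-1],alpha=1.4));cv2.imwrite('pics/w1.png',cv2.resize(cv2.imread('pics/w1.png'),(800,600),interpolation=cv2.INTER_CUBIC))"
```

```text
time: 1.9
tcp_pos: [522.6, -16.2, 366.9]
eef_rot: [0.959, 0.284, -0.001, -0.0]
wrist_force: [-0.7, -0.5, 0.7]
grip_width: 85.3
gripper_force: 0.0
[580.33228062  22.09402156 483.72040053] {'K': array([[378.35466313,   0.        , 273.52330823],
       [  0.        , 378.35466313, 207.39101902],
       [  0.        ,   0.        ,   1.        ]]), 'R': array([[ 5.46669420e-01, -8.37348479e-01,  2.64272325e-04],
       [-8.05712248e-01, -5.25929477e-01,  2.72444413e-01],
       [-2.27991926e-01, -1.49149956e-01, -9.62171488e-01]]), 't': array([-298.8773496 ,  347.41380343,  601.02837427])}
```

View pics/w1.png

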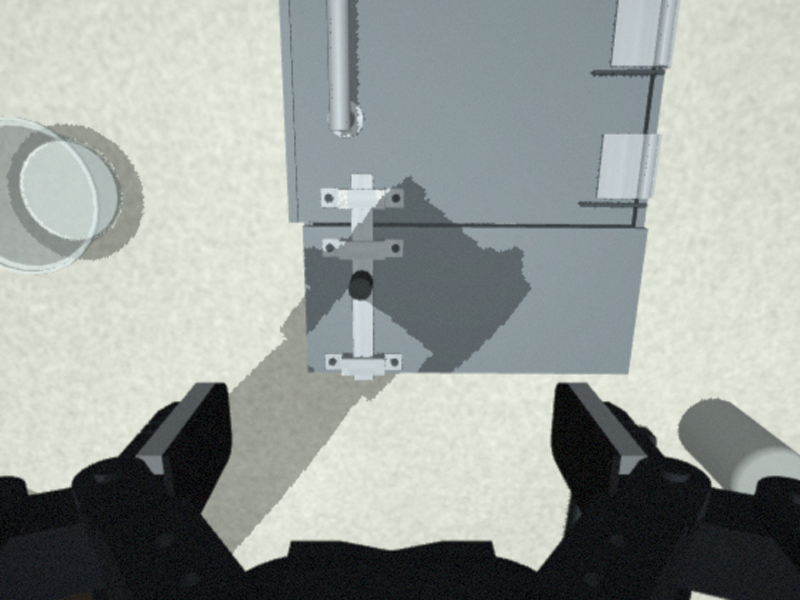

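Wrist view: knob at (361,285), deck outer corners (307,373) and (629,374), seam (303,226) and (646,228), handle bar axis at (337,20), its near end at about (341,130).

```bash
python3 - <<'E'
from h import *
W=camera_info("wrist");g=lambda u,v:np.array([u,v])/1.42857
L=[((-115,-175,126),g(307.5,373)),((115,-175,126),g(629,374)),((-115,-70,126),g(303.5,226)),((115,-70,126),g(646,228)),((-85,-10,166),g(341,130))]
def f(p): return np.ravel([proj(W,b2w(p,X))-u for X,u in L]+[proj(W,b2w(p,(-75,p[3],163)))-g(361,284)])
q=least_squares(f,[622,-14,-.99,-103],x_scale=[100,100,1,100]);p=q.x
print(p,f(p).reshape(-1,2).round(1).tolist())
# index from top+side with this box pose, point fixed
T,S=camera_info("top"),camera_info("side")
C=[(T,np.array([93/2.2857+210,68/2.2857+65])),(S,np.array([49/2.5+180,91/2.5+120]))]
for r in(150,161,172):
  a=least_squares(lambda a:np.ravel([proj(c,b2w(p,clip(a[0],r)))-u for c,u in C]),[.5]);print(r,a.x,a.fun)
s=observe();r=Ro.from_quat(s['eef_rot'])
K=b2w(p,(-75,p[3],168));print(K,r.inv().apply(K-s['tcp_pos']),np.degrees(p[2]),r.as_matrix()[:,1])
E
```

```text
[625.1128539  -16.98881978  -0.99950328 -99.87565042] [[0.3, -0.5], [-0.2, 0.1], [-0.8, 0.1], [1.8, 0.2], [-0.4, 0.3], [-0.7, 0.0]]
150 [0.55993514] [3.54225008 0.36000137 2.36087808 1.62173414]
161 [0.59152949] [1.00400463 0.22305536 1.03765853 0.44557404]
172 [0.61994018] [-1.50510943  0.03707053 -0.28631293 -0.81065329]
[500.54319076  -7.90341541 168.        ] [-13.50127253 -19.12538544 198.99323058] -57.267319483539005 [ 5.44462447e-01 -8.38785040e-01 -5.48573654e-04]
```

```bash
python3 -m jog '-0.0135 -0.0185 0.050 0 0 0.4; -0.0135 -0.0185 0.100 0 0 0.4; -0.0135 -0.0185 0.150 0 0 0.4; -0.0135 -0.0185 0.180 0 0 0.4; -0.0135 -0.0185 0.199 0 0 0.4; -0.0135 -0.0185 0.199 0 0 0.4; -0.0135 -0.0185 0.199 0 0 0.4' 0.045 40; python3 -m jog '0 0 0 0 0 0; 0 0 0 0 0 0; 0 0 0 0 0 0; 0 0 0 0 0 0; 0 0 0 0 0 0;0 0 0 0 0 0' 0.005 40
python3 -c "
from h import *
cv2.imwrite('pics/w2.png',cv2.convertScaleAbs(get_image('wrist')[:,:,::-1],alpha=1.4))"
```

```text
time: 2.65
tcp_pos: [501.6, -8.4, 169.1]
eef_rot: [0.96, 0.28, 0.0, 0.0]
wrist_force: [0.1, 0.3, 0.4]
grip_width: 45.0
gripper_force: 0.0
time: 3.25
tcp_pos: [502.8, -7.7, 170.8]
eef_rot: [0.96, 0.281, 0.001, 0.001]
wrist_force: [-1.0, -0.6, 6.5]
grip_width: 12.9
gripper_force: 39.0
```

View pics/w2.png

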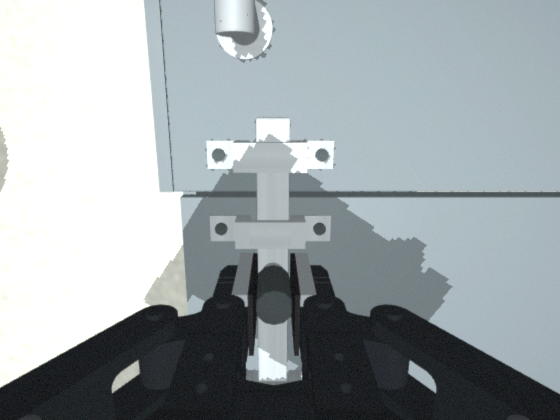

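The pads hold the knob at (273,290); the bar runs up to its tip at (272,125). I pull 49 mm along tool -x.

```bash
python3 -m jog '-0.010 0 0 0 0 0; -0.020 0 0 0 0 0; -0.030 0 0 0 0 0; -0.040 0 0 0 0 0; -0.049 0 0 0 0 0; -0.049 0 0 0 0 0; -0.049 0 0 0 0 0'
python3 -c "
from h import *
cv2.imwrite('pics/w3.png',cv2.convertScaleAbs(get_image('wrist')[:,:,::-1],alpha=1.4))"
```

```text
time: 4.0
tcp_pos: [461.0, -34.6, 170.8]
eef_rot: [0.96, 0.281, 0.001, 0.001]
wrist_force: [-0.9, -0.9, 7.2]
grip_width: 13.2
gripper_force: 39.7
```

View pics/w3.png

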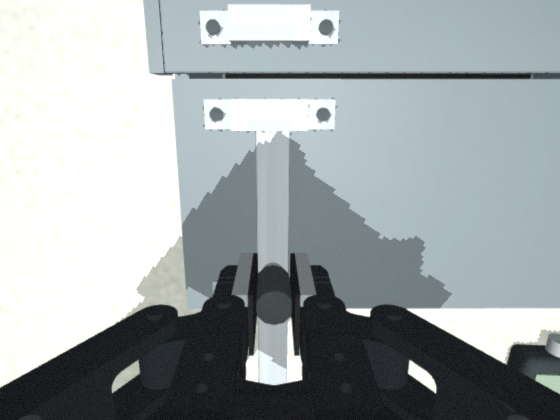

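Bar tip is now under the inner deck strap (272,128), and the lid strap at (268,28) is empty. I release and rise.

```bash
python3 -m jog '0 0 0 0 0 0; 0 0 0 0 0 0; 0 0 0 0 0 0; 0 0 -0.030 0 0 0; 0 0 -0.080 0 0 0; 0.050 0 -0.130 0 0 0; 0.100 0 -0.150 0 0 0; 0.100 0 -0.150 0 0 0; 0.100 0 -0.150 0 0 0' 0.05
python3 -c "
from h import *
s=observe();W=camera_info('wrist');cv2.imwrite('pics/w4.png',cv2.convertScaleAbs(get_image('wrist')[:,:,::-1],alpha=1.4))
p=[625.11,-16.99,-.9995];r=Ro.from_quat(s['eef_rot'])
print(r.inv().apply(b2w(p,(-85,55,172))-s['tcp_pos']))
for X in((-85,-10,166),(-85,120,166),(-75,-150,163),(-75,-218,132)):print(X,proj(W,b2w(p,X)))
"
```

```text
time: 4.95
tcp_pos: [546.7, 21.3, 320.4]
eef_rot: [0.959, 0.282, 0.001, 0.0]
wrist_force: [0.0, 0.0, -1.1]
grip_width: 50.2
gripper_force: 0.0
[ 99.90153154 -10.53036098 148.62285551]
(-85, -10, 166) [259.23388528 150.51952388]
(-85, 120, 166) [257.763655   -59.02887037]
(-75, -150, 163) [272.7219761  321.00432545]
(-75, -218, 132) [272.52938338 365.9948144 ]
```

View pics/w4.png

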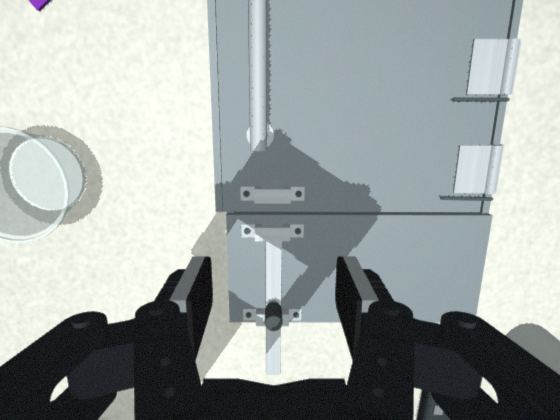

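The bolt is drawn back, knob at (273,317) against a predicted (273,321). The bar is where it was predicted. Next I grasp it.

```bash
python3 -m jog '0.050 -0.010 0.010 0 0 0; 0.095 -0.0105 0.030 0 0 0; 0.100 -0.0105 0.075 0 0 0; 0.100 -0.0105 0.115 0 0 0; 0.100 -0.0105 0.1485 0 0 0; 0.100 -0.0105 0.1485 0 0 0; 0.100 -0.0105 0.1485 0 0 0' 0.05; python3 -m jog '0 0 0 0 0 0; 0 0 0 0 0 0; 0 0 0 0 0 0; 0 0 0 0 0 0; 0 0 0 0 0 0; 0 0 0 0 0 0; 0 0 0 0 0 0' 0.005 60
```

```text
time: 5.7
tcp_pos: [621.9, 82.2, 169.3]
eef_rot: [0.96, 0.281, -0.001, -0.0]
wrist_force: [-0.2, 0.1, 0.6]
grip_width: 49.8
gripper_force: 0.0
time: 6.4
tcp_pos: [623.8, 83.8, 172.7]
eef_rot: [0.96, 0.281, 0.001, -0.0]
wrist_force: [-2.8, 2.8, 6.7]
grip_width: 9.8
gripper_force: 58.6
```

```bash
python3 -m jog '0 0.0037 -0.0134 4 0 0; 0 0.0083 -0.0264 8 0 0; 0 0.0138 -0.0391 12 0 0; 0 0.0202 -0.0514 16 0 0; 0 0.0274 -0.0632 20 0 0; 0 0.0354 -0.0745 24 0 0; 0 0.0442 -0.0852 28 0 0; 0 0.0442 -0.0852 28 0 0; 0 0.0442 -0.0852 28 0 0; 0 0.0442 -0.0852 28 0 0'
python3 -c "
from h import *
s=observe();p=[625.11,-16.99,-.9995]
r=Ro.from_quat(s['eef_rot']);g=s['tcp_pos']+r.apply([0,0,6]);h=b2w(p,(108,55,126));R=Ro.from_euler('z',p[2]);d=R.inv().apply(g-h);print(d,np.hypot(d[0],d[2]),np.arctan2(d[2],-d[0])-np.arctan2(40,193))
a=get_image('side')[100:220,160:320];b=get_image('top')[60:200,210:370]
a,b=[cv2.resize(i[:,:,::-1],None,fx=2.5,fy=2.5,interpolation=cv2.INTER_CUBIC) for i in(a,b)]
c=np.zeros((350,800,3),np.uint8);c[:300,:400]=a;c[:350,400:]=b;cv2.imwrite('pics/l1.png',cv2.convertScaleAbs(c,alpha=1.4))
"
```

```text
time: 7.4
tcp_pos: [646.8, 47.8, 255.6]
eef_rot: [0.93, 0.274, -0.068, -0.234]
wrist_force: [-1.2, 8.8, -1.2]
grip_width: 9.9
gripper_force: 59.4
[-153.64023134   -1.71295951  124.27327225] 197.60862046607264 0.47575880913514956
```

View pics/l1.png

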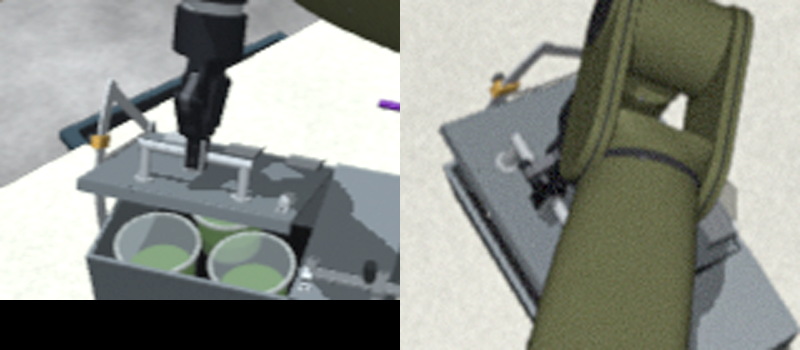

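Side crop: handle held, lid raised to about 0.48 rad by arm geometry, brass clip at (99,142) and at (503,88) in the top crop. I measure the clip by colour mask.

```bash
python3 - <<'E'
from h import *
p=np.array([625.11,-16.99,-.9995]);C=[]
for n in("top","side"):
    im=cv2.imread(f"pics/{n}0.png");h=cv2.cvtColor(im,cv2.COLOR_BGR2HSV);c=camera_info(n)
    u=proj(c,b2w(p,clip(.6)));m=cv2.inRange(h,(10,90,60),(30,255,255))
    y,x=np.nonzero(m);k=np.hypot(x-u[0],y-u[1])<15;x,y=x[k],y[k];print(n,u,k.sum(),x.mean(),y.mean(),x.min(),x.max(),y.min(),y.max());C.append((c,np.array([x.mean(),y.mean()])))
P=[c["K"]@np.c_[c["R"],c["t"]] for c,_ in C]
X=cv2.triangulatePoints(P[0],P[1],C[0][1],C[1][1]).ravel();X=X[:3]/X[3]
b=Ro.from_euler('z',-p[2]).apply(X-[p[0],p[1],0]);d=b-[108,0,126];print(X,b,np.hypot(d[0],d[2]),np.arctan2(d[2],-d[0]))
for c,u in C: print(proj(c,X)-u)
for y in(178,182,186):
  for q in(p,np.array([622.7,-14.35,-.993])):
    f=lambda a:np.ravel([proj(c,b2w(q,clip(a[0],a[1],y)))-u for c,u in C]);a=least_squares(f,[.6,161],x_scale=[1,100]);print(y,a.x,a.fun)
E
```

```text
top [251.91888609  94.65870771] 40 250.375 94.95 246 257 92 98
side [200.6899797  156.37849919] 35 199.28571428571428 156.05714285714285 196 203 154 159
[759.51165763 104.16276512 221.25711708] [-29.23973028 178.56885575 221.25711708] 167.05885765616904 0.6067504299286199
[-0.20671358 -0.22659408]
[0.43296203 0.11496214]
178 [  0.60998923 167.94181192] [-0.26379803 -0.09507521  0.51883675 -0.00613492]
178 [  0.62983783 165.08054039] [-0.28848594  0.09395539  0.66430981 -0.13127502]
182 [  0.59087534 163.00017183] [-0.11904477 -1.07480105 -0.22508043  0.64509307]
182 [  0.61105431 160.06746888] [-0.15109028 -0.8900124  -0.08781138  0.52255257]
186 [  0.57039225 158.08459991] [ 0.03121319 -2.04255548 -0.95716446  1.29767651]
186 [  0.59088108 155.07594904] [-0.0079565  -1.86199283 -0.8279552   1.17779834]
```

```bash
python3 -m jog '0 0.0035 -0.0123 3.7 0 0; 0 0.0072 -0.0246 7.4 0 0; 0 0.0072 -0.0246 7.4 0 0; 0 0.0072 -0.0246 7.4 0 0; 0 0.0072 -0.0246 7.4 0 0; 0 0.0072 -0.0246 7.4 0 0'
python3 -c "
from h import *
s=observe();p=[625.11,-16.99,-.9995]
r=Ro.from_quat(s['eef_rot']);g=s['tcp_pos']+r.apply([0,0,6]);h=b2w(p,(108,55,126));R=Ro.from_euler('z',p[2]);d=R.inv().apply(g-h);th=np.arctan2(d[2],-d[0])-np.arctan2(40,193);print(d,np.hypot(d[0],d[2]),th,s['dq'].round(4))
S,T=camera_info('side'),camera_info('top')
for n,c in(('s',S),('t',T)):print(n,proj(c,b2w(p,clip(th,148))),proj(c,b2w(p,clip(.605,148))))
I=get_image('side')[120:220,160:300];J=get_image('top')[70:160,220:290]
a=cv2.resize(I[:,:,::-1],(420,300),interpolation=cv2.INTER_CUBIC);b=cv2.resize(J[:,:,::-1],(350,450),interpolation=cv2.INTER_CUBIC)
c=np.zeros((450,770,3),np.uint8);c[:300,:420]=a;c[:,420:]=b;cv2.imwrite('pics/l2.png',cv2.convertScaleAbs(c,alpha=1.3))
"
```

```text
time: 8.1
tcp_pos: [656.5, 32.7, 273.9]
eef_rot: [0.913, 0.269, -0.086, -0.293]
wrist_force: [-1.9, 8.2, -0.6]
grip_width: 10.0
gripper_force: 60.2
[-136.36452722   -1.74984952  143.02548286] 197.61470853961833 0.604874092414487 [ 0.0003 -0.0024  0.0022 -0.0001 -0.0012  0.001 ]
s [202.47069403 155.66943667] [202.47142036 155.66310182]
t [255.92192777  93.40154624] [255.9251071   93.39722371]
```

View pics/l2.png

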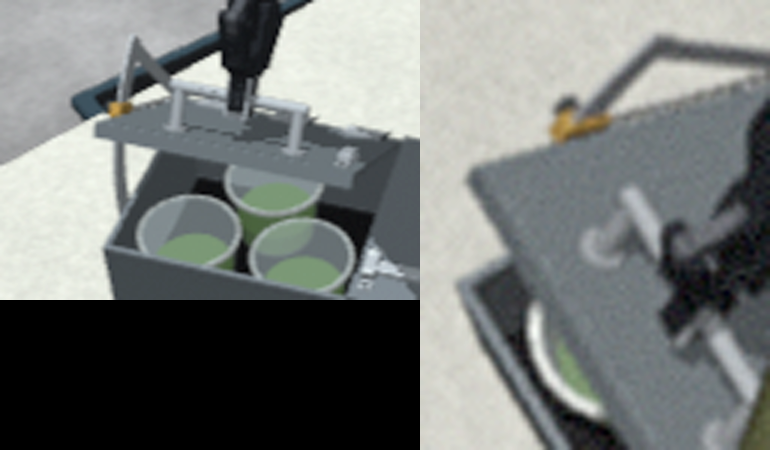

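Side crop: lid front-left corner at (95,125), clip at (118,108). Top crop: corner at (471,175), clip at (572,125). I check lid against clip within the same images.

```bash
python3 - <<'E'
from h import *
S,T=camera_info('side'),camera_info('top')
O=[(S,np.array([95/3+160,124/3+120])),(T,np.array([51/5+220,175/5+70]))]
for p in([625.11,-16.99,-.9995],[622.7,-14.35,-.993]):
  f=lambda a:np.ravel([proj(c,b2w(p,clip(a[0],223,175)))-u for c,u in O])
  a=least_squares(f,[.6]);print(a.x,a.fun)
  f=lambda a:np.ravel([proj(c,b2w(p,clip(a[0],a[1],175)))-u for c,u in O])
  a=least_squares(f,[.6,223],x_scale=[1,100]);print(a.x,a.fun)
E
```

```text
[0.55035888] [ 0.77751687  1.56789314  1.50236656 -1.40029921]
[  0.56450277 229.79004877] [-0.15370938  0.81911598 -0.22970842 -1.45065929]
[0.57108908] [ 0.63059965  1.10463894  0.77508677 -1.12422168]
[  0.57962382 227.19788556] [ 0.06481925  0.63230371 -0.28218101 -1.15648242]
```

```bash
python3 - <<'E'
from h import *
S,T=camera_info('side'),camera_info('top')
O=[(S,np.array([34/2.5+180,212/2.5+120])),(T,np.array([35/2.2857+210,143/2.2857+65]))]
for p in([625.11,-16.99,-.9995],[622.7,-14.35,-.993]):
  f=lambda a:np.ravel([proj(c,b2w(p,clip(a[0],a[1],175)))-u for c,u in O])
  a=least_squares(f,[0.,223],x_scale=[1,100]);print(a.x,a.fun)
A=[]
for n,(y,x) in dict(side=(140,183),top=(78,236)).items():
  for im in (cv2.imread(f"pics/{n}0.png"),np.mean([get_image(n)[:,:,::-1] for _ in range(6)],0).astype(np.uint8)):
    A.append(cv2.convertScaleAbs(cv2.resize(im[y:y+30,x:x+40],(400,300),interpolation=cv2.INTER_CUBIC),alpha=1.4))
cv2.imwrite('pics/z.png',np.vstack([np.hstack(A[:2]),np.hstack(A[2:])]))
E
```

```text
[-6.41583248e-02  2.28352262e+02] [ 0.2130119   0.00181362 -0.11670702 -0.04756125]
[-5.63779730e-02  2.24265308e+02] [ 0.45550399 -0.193552   -0.17663329  0.27279592]
```

View pics/z.png

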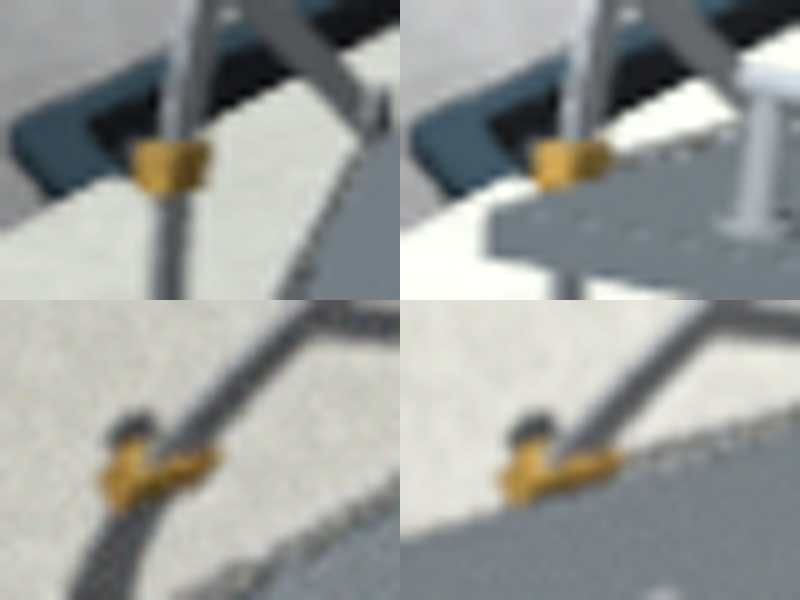

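The lid edge meets the clip's inner end at (605,158) in the side view and (617,462) in the top view. The predicted mark is at about (595,157) and (599,454), so they agree to within about 2 px. The bolt is drawn and the handle is held, so I hand in.

```bash
python3 -c "
from station import *
s=observe();print(s['time'],s['gripper_force'],s['dq'].round(3));print(hand_in())"
```

```text
8.8 60.23059666156769 [ 0.001  0.    -0.002 -0.     0.001 -0.001]
the job is handed in; nothing more can be done
None
```

I handed the job in at 8.8 s: the bolt is drawn back to about y = -148 mm, and the lid is held still by its bar at about 0.605 rad, level with the index clip as best I could measure (to a degree or two); the hand-in returned no verdict.

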